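# Make up two transformer repair kits

## Task

Make up two repair kits from the stock on the left of the worktop. On the two-pocket board goes the re-tinning kit: the large transformer in the long pocket and the squat jar in the round one. On the three-pocket board goes the re-coring kit: the E core in the narrow slot, the small transformer in the wide rectangular pocket and the tall bottle in the round one; everything lies flat on its pocket floor the way up it was found, jar and bottle are never tipped over, and the middle-sized transformer and the empty coil former stay where they are.

Things in the scene. Friction and masses are not known exactly. Their poses are not given: they have to be found in the camera images.
- transformer_l_center (a point): the large transformer: yellow-taped black block with copper windings, 35 x 81 x 38 mm high. Loose, standing on the worktop at the start. The point is its centre, 19 mm above its underside; x along the first size (the width, the way to grip it), y along the second (the length), z up.
- transformer_s_center (a point): the small transformer: the same make, 31 x 43 x 29 mm high. Loose, standing on the worktop at the start. The point is its centre, 14.5 mm above its underside; x along the first size (the width, the way to grip it), y along the second (the length), z up.
- transformer_m_center (a point): the middle-sized transformer, which stays in the stock: the same make, 29 x 65 x 29 mm high. Loose, standing on the worktop at the start. The point is its centre, 14.5 mm above its underside; x along the first size (the width, the way to grip it), y along the second (the length), z up.
- flux_jar_center (a point): the squat dark jar with a screw cap, standing upright: body 36 mm diameter and 42 mm high, narrower cap (27 mm) above, 52 mm high in all. Loose, standing on the worktop at the start. The point is its centre, 26 mm above its underside; z up.
- glue_bottle_center (a point): the tall slim bottle with a screw cap, standing upright: body 32 mm diameter and 70 mm high, cap 24 mm diameter above, 87 mm high in all. Loose, standing on the worktop at the start. The point is its centre, 43.5 mm above its underside; z up.
- e_core_a_center (a point): the E-shaped black ferrite core lying flat: 21 x 42 x 15 mm high; the straight back is on its -x side, the three legs point to +x. Loose, standing on the worktop at the start. The point is its centre, 7.5 mm above its underside; x along the first size (the width, the way to grip it), y along the second (the length), z up.
- bobbin_b_center (a point): the empty pale coil former with pins on top, which stays in the stock: flanges 22 x 27 mm, 26 mm high without the pins, 32 with them. Loose, standing on the worktop at the start. The point is its centre, 13 mm above its underside; x along the first size (the width, the way to grip it), y along the second (the length), z up.
- long_board: Fixed plywood board, 9 mm thick, with grey-lined pockets 5 mm deep (floors 4 mm above the worktop). Origin: centre of its underside; x runs along the board, z up. Two-pocket board, 200 x 84 mm: a long rectangular pocket 100 mm (along x) by 56 mm (y), centred at x = -36 mm, y = 0, and a round pocket 56 mm in diameter centred at x = +58 mm, y = 0.
- three_board: Fixed plywood board, 9 mm thick, with grey-lined pockets 5 mm deep (floors 4 mm above the worktop). Origin: centre of its underside; x runs along the board, z up. Three-pocket board, 236 x 84 mm: a narrow rectangular slot 62 mm (along x) by 36 mm (y) centred at x = -76 mm, a wide rectangular pocket 62 mm (along x) by 52 mm (y) at the board's middle, x = 0, and a round pocket 52 mm in diameter centred at x = +76 mm; all at y = 0.
There are look-alikes about, which are no part of the job. Of the things like the part that bears transformer_s_center, leave any that is blue; of the rest the smaller one is meant.

How it is judged (in metres and radians):
At the end, for the whole second after the job is handed in: Each of the five things rests flat (0.12 rad, height 3 mm) on the floor of its own pocket, centred within 12 mm (transformers 13 across and 13 or 15 along, core 10 across and 13 along); the middle-sized transformer and the coil former are within 20 mm of where they stood (x of transformer_l_center in the frame of long_board between -0.051 and -0.021 m and y of transformer_l_center in the frame of long_board between -0.013 and 0.013 m and z of transformer_l_center in the frame of long_board between 0.02 and 0.026 m and angle between each of transformer_l_center, flux_jar_center, e_core_a_center, transformer_s_center, glue_bottle_center's own z axis and vertical below 0.12 rad and x of flux_jar_center in the frame of long_board between 0.046 and 0.07 m and y of flux_jar_center in the frame of long_board between -0.012 and 0.012 m and z of flux_jar_center in the frame of long_board between 0.027 and 0.033 m and x of e_core_a_center in the frame of three_board between -0.089 and -0.063 m and y of e_core_a_center in the frame of three_board between -0.01 and 0.01 m and z of e_core_a_center in the frame of three_board between 0.0085 and 0.0145 m and x of transformer_s_center in the frame of three_board between -0.013 and 0.013 m and y of transformer_s_center in the frame of three_board between -0.013 and 0.013 m and z of transformer_s_center in the frame of three_board between 0.0155 and 0.0215 m and x of glue_bottle_center in the frame of three_board between 0.064 and 0.088 m and y of glue_bottle_center in the frame of three_board between -0.012 and 0.012 m and z of glue_bottle_center in the frame of three_board between 0.0445 and 0.0505 m and distance of each of transformer_m_center, bobbin_b_center from where it was at the start of the episode below 0.02 m); the robot touches nothing.
It fails at once if the jar or the bottle is tipped over (angle between any of flux_jar_center, glue_bottle_center's own z axis and vertical above 0.7 rad).
It fails at once if the middle-sized transformer or the coil former is shifted by more than 20 mm (distance of any of transformer_m_center, bobbin_b_center from where it was at the start of the episode above 0.02 m).
It also fails if it takes over 128 s, if anything falls off the work surface, if the arm or the gripper's body presses on something with over 40 N, if the wrist force passes 120 N, or if a joint passes its speed limit or range.

## Robot

A 7-joint arm with a two-finger parallel gripper is mounted at the origin on a cart in front of the work surface, level with it; the furniture and walls round the work are solid. World frame = base frame: x ahead of the robot, y to its left, z up, the work surface at z = 0. Lengths are in mm, angles in rad, forces in N, time in s.
With the tool pointing down it reaches from about 425 to 925 mm from the base axis. Payload 6.8 kg.
Tool frame: the origin (TCP) lies on the centre line of the jaws, within the pads' length; the fingertips stand 25 mm ahead of it and the grasp point (between the pads) lies 6 mm ahead of it; z points along the fingers, y is the line along which they close (so a half turn about z gives the same grasp; the last joint's range is limited). The gripper opens to 85 mm and grips with 20 to 120 N. Pads are 22 mm wide; open, the fingers measure 114 mm over their backs; the gripper's body (76 mm by 85 mm) begins 54 mm behind the grasp point. The pads swing forward as they close: fully open they stand 13 mm farther back than shut.
Start: joints at [1.034, 0.477, 0.022, 1.555, -0.011, 1.109, -0.083], TCP at [280.661, -613.902, 256.308] pointing down, gripper open.
Joint ranges: [-2.96, 2.96], [-0.34, 2.1], [-1.41, 1.46], [0.24, 2.44], [-1.37, 4.51], [0.17, 1.92], [-2.96, 2.96]. Speed limits (rad/s): [2.39, 2.39, 3.14, 3.14, 3.14, 3.14, 3.14].

## Interface

Orientations are given as [roll, pitch, yaw] about the fixed x, y, z axes, in that order (R = Rz(yaw) Ry(pitch) Rx(roll)).
In Python, from cell import manip, get_image, order gives the robot as it stands.
- The arm moves only by the tool arm_command, never from a script. Its argument "steps" is a list of rows, each a list of 4 numbers: the shift along the world's x, y, z in cm, then the turn about the world's z in rad. A call has 1 to 12 rows; each row is the pose to reach, as a shift and turn from the pose commanded when the call began; what a row does not reach only later rows make up. A row lasts 1/8 s, in which the tool goes at most 62.5 mm and 10.7 degrees, less where a joint would pass 70% of its speed; a pose out of reach is approached as far as the arm can. A call with a gripper value outside its range is refused whole. "grip" is the closure, from 0 (fully open) to 1 (shut), set as the call begins (left out, the last holds). The fingers move at their own pace and stop on an object; the grip force is fixed at half the most. Time passes only in rows, so rows that repeat a pose let the fingers close. It gives the time, the measured TCP pose, the force, the opening and the grip force at its end, in the units of the state.
- manip.state(): the state, without advancing time (a new reading comes with each control period).
- get_image(name): name is "scene" or "top" or "wrist"; returns a dict with "image" (420x560x3 uint8, red, green, blue), "z_map" (420x560 float32, mm along the optical axis (not along the pixel's ray), 0 where there is no reading), "mtx" (3x3 intrinsics, pixels), "position" and "rotation" of the camera in the world. Camera axes: x right, y down, z forward; pixel columns grow to the right and rows downward; lengths in mm; the calibration is good to about 2 mm. The wrist camera is an equidistant fisheye: a pixel r from the principal point sees the ray r / f radians off the axis. A picture is of the moment at which its call begins.
- order.sign_off(): hands the job in; it is judged then, once.
The state is a dict: "time": time; "q": joint angles; "qvel": joint speeds; "effort": joint torques, N m; "position": TCP position; "tool_rot": TCP orientation; "ft_force": force on the tool from outside, world axes, zero at the start; "ft_torque": the same for the moment, N m; "gripper_width": opening from 0.0 (shut) to 1.0 (fully open); "grip_force": force on a finger pad.
Only numpy, scipy, OpenCV 4.12 (cv2) and the standard library are available. Lean on these libraries where they do the work, as an engineer would, in place of code of your own. Each camera call takes 0.05 s, during which the arm holds its last target. There are 200 camera calls.

## Working session

There is one attempt and no reset: what is moved stays moved. The work goes in short steps, Python scripts to look and compute and a tool call to move; the robot and the scene stay as the last step left them, time stands still between calls to the robot, and variables do not carry over. Pictures are saved under pics/ and viewed, at most 14 in all, crops included, and the job is handed in when it is done.

Besides the shell and the picture viewer there is one more tool, called after ">>>" by a JSON object that holds its "api" and its "payload", one argument or row to a line. arm_command: Moves the arm, as the interface text tells. Its arguments: {"type":"object","properties":{"steps":{"type":"array","items":{"type":"array","items":{"type":"number"}}},"grip":{"type":"number"}},"required":["steps"]}

```bash
mkdir -p pics; ls
cat > h.py <<'E'
import numpy as np, cv2
from cell import manip, get_image, order
def shot(n,f):
    d=get_image(n); np.savez('pics/'+f+'.npz',**d); cv2.imwrite('pics/'+f+'.png',d['image'][:,:,::-1]); return d
def cloud(d):
    K=d['mtx'];z=d['z_map'];v,u=np.mgrid[:z.shape[0],:z.shape[1]]
    c=np.stack([(u-K[0,2])/K[0,0]*z,(v-K[1,2])/K[1,1]*z,z],-1)
    return c@np.array(d['rotation']).T+d['position']
E
python3 - <<'E'
from h import *
for n in('top','scene'):
    d=shot(n,n+'0'); print(n,d['mtx'],d['position'],d['rotation'])
s=manip.state(); print(s['time'],s['position'],s['tool_rot'],s['gripper_width'])
E
```

```text
pics
top [[531.81883138   0.         286.8195087 ]
 [  0.         531.81883138 219.21467104]
 [  0.           0.           1.        ]] [ 235.87343354   47.15791068 1755.29593684] [-2.98286473  0.00309722 -1.54764708]
scene [[455.8817763    0.         285.01996142]
 [  0.         455.8817763  208.20027485]
 [  0.           0.           1.        ]] [-179.13929636  437.06869929  827.21805399] [-2.33548597 -0.01121568 -2.0612609 ]
0.1 [ 280.43182748 -613.45566082  255.42892203] [-3.13997519e+00  1.21288995e-04  4.28814154e-01] 0.9973308731165745
```

View pics/top0.png

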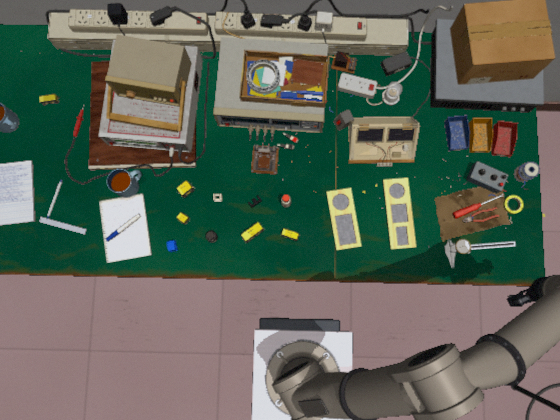

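View pics/scene0.png

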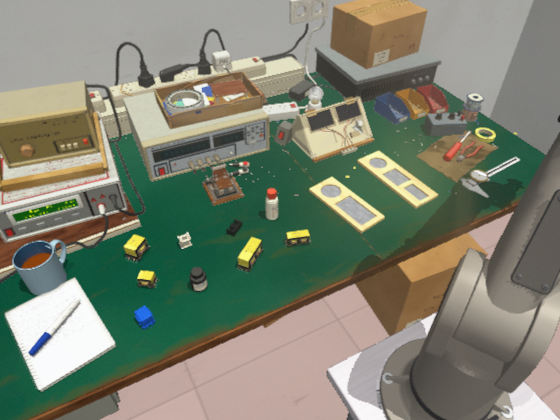

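```bash
cat >> h.py <<'E'
from scipy.spatial.transform import Rotation as Ro
def Rm(d): return Ro.from_euler('xyz',d['rotation']).as_matrix()
def rays(d,uv):
    "pixel rays, world axes; wrist is equidistant fisheye"
    K=d['mtx'];uv=np.atleast_2d(uv).astype(float)
    p=(uv-K[:2,2])/K[[0,1],[0,1]]
    if d.get('fish'):
        r=np.linalg.norm(p,axis=1)[:,None]+1e-12; c=np.hstack([p/r*np.sin(r),np.cos(r)])
    else: c=np.hstack([p,np.ones((len(p),1))])
    return c@Rm(d).T
def onplane(d,uv,h):
    r=rays(d,uv); p=np.array(d['position']); return p+r*((h-p[2])/r[:,2])[:,None]
def zpts(d):
    z=d['z_map'];v,u=np.mgrid[:z.shape[0],:z.shape[1]]
    uv=np.stack([u.ravel(),v.ravel()],1); r=rays(d,uv); ax=Rm(d)[:,2]
    return (np.array(d['position'])+r*(z.ravel()/(r@ax))[:,None]).reshape(z.shape+(3,))
def load(f):
    d=dict(np.load('pics/'+f+'.npz')); d['fish']=f.startswith('w'); return d
E
python3 - <<'E'
from h import *
for n in('top0','scene0'):
    d=load(n); P=zpts(d); hsv=cv2.cvtColor(d['image'],cv2.COLOR_RGB2HSV); H,S,V=cv2.split(hsv)
    ok=(P[...,2]>9)&(P[...,2]<110)&(P[...,0]>350)&(P[...,0]<850)&(P[...,1]>-100)&(P[...,1]<700)
    print(n,'table z',np.median(P[...,2][(H>60)&(H<90)&(S>150)]))
    k,l,st,c=cv2.connectedComponentsWithStats(ok.astype(np.uint8))
    for i in range(1,k):
        if st[i,4]<12 or st[i,4]>3000: continue
        m=l==i; q=P[m]; r=cv2.minAreaRect(q[:,:2].astype(np.float32))
        print(c[i].round(),st[i,4],'xy',np.round(r[0]),'sz',np.round(r[1]),round(r[2]),'z',np.percentile(q[:,2],[50,95]).round(),np.median(d['image'][m],0))
    # boards
    m=((H>18)&(H<35)&(S>50)&(V>150)&(P[...,2]<20)&(P[...,0]>300)).astype(np.uint8)
    for ct in cv2.findContours(m,0,2)[0]:
        if cv2.contourArea(ct)>500:
            q=onplane(d,ct[:,0],9)[:,:2].astype(np.float32); r=cv2.minAreaRect(q); print('board',ct.mean((0,1)),r)
E
```

```text
top0 table z 0.5890936989550255
[268. 125.] 1232 xy [802. 129.] sz [356.  60.] 87 z [ 52. 105.] [73. 72. 66.]
[292. 138.] 43 xy [796.  53.] sz [51. 16.] 61 z [14. 20.] [150.  72.  63.]
[264. 159.] 692 xy [717. 138.] sz [ 90. 100.] 88 z [23. 77.] [95.5 71.  58. ]
[287. 146.] 43 xy [767.  67.] sz [49. 15.] 75 z [14. 20.] [82. 79. 73.]
[184. 189.] 171 xy [608. 402.] sz [44. 47.] 33 z [37. 46.] [201. 187.  40.]
[331. 203.] 96 xy [569. -84.] sz [30. 89.] 88 z [12. 18.] [218.  215.  137.5]
[217. 197.] 51 xy [583. 294.] sz [23. 26.] 5 z [22. 32.] [181. 174. 151.]
[285. 201.] 102 xy [573.  61.] sz [29. 40.] 44 z [68. 94.] [138.  81.  62.]
[254. 202.] 61 xy [573. 170.] sz [23. 41.] 36 z [15. 23.] [29. 35. 33.]
[182. 218.] 93 xy [510. 406.] sz [34. 29.] 55 z [28. 33.] [195. 178.  43.]
[333. 225.] 34 xy [496. -93.] sz [47. 10.] 1 z [12. 18.] [215. 209. 134.]
[252. 232.] 228 xy [469. 172.] sz [34. 76.] 37 z [37. 43.] [203.5 198.   46.5]
[289. 234.] 141 xy [466.  49.] sz [54. 33.] 68 z [28. 35.] [197. 190.  42.]
[211. 236.] 115 xy [453. 307.] sz [41. 37.] 0 z [41. 56.] [54. 56. 50.]
[171. 245.] 9
[... 762 characters left out ...]
 295.] sz [25. 27.] 2 z [21. 26.] [204. 199. 175.]
[136. 246.] 375 xy [602. 402.] sz [38. 47.] 41 z [35. 39.] [158. 144.  73.]
[250. 253.] 473 xy [462. 174.] sz [31. 73.] 39 z [35. 38.] [217. 202.  80.]
[198. 278.] 315 xy [442. 308.] sz [31. 34.] 9 z [36. 52.] [80. 79. 74.]
[146. 278.] 219 xy [504. 408.] sz [33. 29.] 54 z [26. 30.] [205. 182.  75.]
[144. 316.] 246 xy [413. 438.] sz [35. 30.] 12 z [26. 29.] [ 34.  104.5 224. ]
board [346.66666667 203.17241379] ((515.8472290039062, -125.14851379394531), (205.010009765625, 88.58097839355469), 9.937908172607422)
board [398.42391304 177.91304348] ((538.3824462890625, -310.0428161621094), (241.21502685546875, 88.9175796508789), 6.0233564376831055)
```

>>> {"api": "arm_command", "payload": {
  "steps": [
    [25,30,8,0.5],
    [25,30,8,0.5],
    [25,30,8,0.5],
    [25,30,8,0.5],
    [25,30,8,0.5],
    [25,30,8,0.5],
    [25,30,8,0.5],
    [25,39,8,0.8],
    [25,39,8,0.8],
    [25,39,8,0.8],
    [25,39,8,0.8]
  ],
  "grip": 0
}}

```text
time: 1.48
position: [530.3, -225.1, 336.1]
tool_rot: [-3.141, 0.001, 1.226]
ft_force: [-0.4, 0.9, -0.8]
gripper_width: 1.001
grip_force: 0.0
```

Run:
```python
from h import *
d=shot('wrist','w1'); print(d['mtx'],d['position'],d['rotation'],(d['z_map']>0).mean())
s=manip.state(); print(s['time'],s['position'],s['tool_rot'],s['q'],s['ft_force'])
```

```text
[[325.1922621    0.         276.41873085]
 [  0.         325.1922621  214.51403225]
 [  0.           0.           1.        ]] [ 558.66134311 -145.40501111  455.06642592] [ 2.80807783e+00  4.35951586e-04 -3.45224298e-01] 0.9960331632653061
1.525 [ 530.23476249 -225.44512926  336.03278198] [-3.14117103e+00  6.62890619e-04  1.22572088e+00] [ 0.54474214  0.26817032 -0.30921422  1.68163239  0.08709117  1.20570226
 -0.13035558] [ 0.01294177 -0.61205642  1.6578732 ]
```

View pics/w1.png

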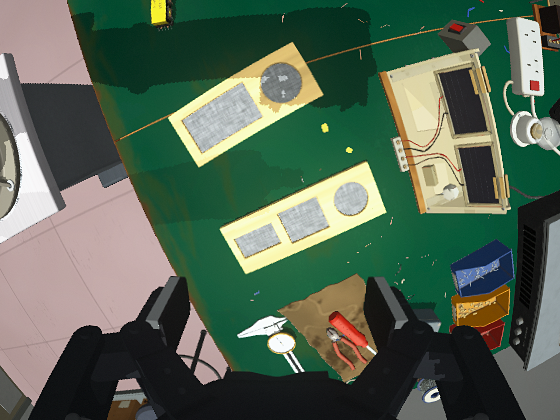

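>>> {"api": "arm_command", "payload": {
  "steps": [
    [-3,33,0,0.6],
    [-3,33,0,0.6],
    [-3,33,0,0.6],
    [-3,33,0,0.6],
    [-3,33,0,0.6],
    [-3,33,0,0.6],
    [-3,33,0,0.6]
  ]
}}

```text
time: 2.4
position: [500.9, 106.6, 336.3]
tool_rot: [3.142, -0.0, 1.83]
ft_force: [0.4, -1.0, 0.6]
gripper_width: 0.999
grip_force: 0.0
```

Run:
```python
from h import *
d=shot('wrist','w2')
s=manip.state(); print(s['time'],s['position'],s['tool_rot'],s['q'],s['ft_force'])
```

```text
2.45 [501.10832468 104.841905   336.07835794] [-3.14112914e+00  3.83082493e-04  1.82727958e+00] [ 0.20458036  0.18657937 -0.60457661  1.80538177  0.11439744  1.18493447
 -0.17862156] [ 0.62121411 -0.51507038  0.39171903]
```

View pics/w2.png

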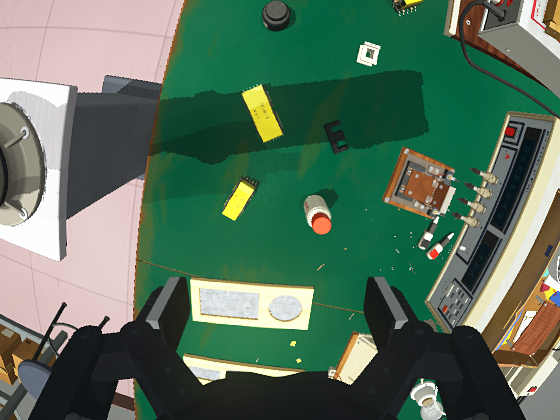

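```bash
cat >> h.py <<'E'
def things(d,lim=(380,680,-30,480),zmin=8,zmax=110):
    P=zpts(d); ok=(P[...,2]>zmin)&(P[...,2]<zmax)&(P[...,0]>lim[0])&(P[...,0]<lim[1])&(P[...,1]>lim[2])&(P[...,1]<lim[3])
    k,l,st,c=cv2.connectedComponentsWithStats(ok.astype(np.uint8))
    for i in range(1,k):
        if st[i,4]<60 or st[i,4]>9000: continue
        m=l==i; zt=np.percentile(P[m][:,2],95); t=m&(P[...,2]>zt-6)  # top face only
        ct=max(cv2.findContours(t.astype(np.uint8),0,2)[0],key=len)
        q=onplane(d,ct[:,0],zt)[:,:2].astype(np.float32); r=cv2.minAreaRect(q); e=cv2.boxPoints(r)
        a,b=e[1]-e[0],e[2]-e[1]; L=a if np.hypot(*a)>np.hypot(*b) else b
        print('px',c[i].round(),'top xy',np.round(r[0],1),'sz',np.round(r[1]),'long dir %.3f'%(np.arctan2(L[1],L[0])%np.pi),'ztop %.1f'%zt,'col',np.median(d['image'][m],0).round())
def pockets(d,lim=(400,680,-420,-20)):
    P=zpts(d); H,S,V=cv2.split(cv2.cvtColor(d['image'],cv2.COLOR_RGB2HSV))
    ok=(P[...,0]>lim[0])&(P[...,0]<lim[1])&(P[...,1]>lim[2])&(P[...,1]<lim[3])&(P[...,2]<20)
    m=((S<45)&(V>90)&ok).astype(np.uint8); m=cv2.morphologyEx(m,cv2.MORPH_CLOSE,np.ones((5,5)));
    for ct in cv2.findContours(m,0,2)[0]:
        if cv2.contourArea(ct)<250: continue
        h=cv2.convexHull(ct); zf=np.median(P[m.astype(bool)&(cv2.drawContours(m*0,[h],-1,1,-1)>0)][:,2])
        q=onplane(d,h[:,0],4)[:,:2].astype(np.float32); r=cv2.minAreaRect(q)
        print('pocket px',ct.mean((0,1)).round(),'xy',np.round(r[0],1),'sz',np.round(r[1]),'ang',round(r[2],1),'zfloor %.1f'%zf)
    w=((H>16)&(H<36)&(S>45)&(V>130)&ok).astype(np.uint8); w=cv2.morphologyEx(w,cv2.MORPH_CLOSE,np.ones((3,3)))
    for ct in cv2.findContours(w,0,2)[0]:
        if cv2.contourArea(ct)>2000:
            print('board',np.round(np.hstack([np.r_[r] for r in cv2.minAreaRect(onplane(d,ct[:,0],9)[:,:2].astype(np.float32))]),1),'z',np.median(P[w.astype(bool)][:,2]).round(1))
E
python3 - <<'E'
from h import *
for n in('w1','w2'):
    d=load(n); P=zpts(d); H,S,V=cv2.split(cv2.cvtColor(d['image'],cv2.COLOR_RGB2HSV))
    g=(H>60)&(H<90)&(S>150)&(abs(P[...,0]-520)<100)&(abs(P[...,1]-d['position'][1])<200); print(n,'table',np.median(P[g][:,2]))
    things(d); pockets(d)
E
```

```text
w1 table 1.3166920799889112
px [161.  12.] top xy [459.2  39.8] sz [37. 25.] long dir 1.310 ztop 31.6 col [240. 233.  47.]
pocket px [300. 219.] xy [ 539.9 -309. ] sz [237.  60.] ang 4.5 zfloor 6.0
pocket px [221. 118.] xy [ 481.7 -133.2] sz [99. 55.] ang 10.1 zfloor 5.8
pocket px [281.  84.] xy [ 574.6 -116.9] sz [53. 53.] ang 70.4 zfloor 5.9
board [ 540.3 -311.7  237.3   86.6    5.9] z 10.3
board [ 514.7 -126.9  207.3   88.7    9.5] z 10.3
w2 table 1.3953732021115002
px [276.  15.] top xy [446.8 306.6] sz [25. 27.] long dir 1.607 ztop 54.1 col [84. 86. 77.]
px [405.   4.] top xy [614.6 384. ] sz [31.  7.] long dir 0.441 ztop 40.5 col [84. 86. 42.]
px [370.  52.] top xy [577.9 294.4] sz [23. 28.] long dir 1.598 ztop 28.7 col [255. 254. 246.]
px [262. 113.] top xy [464. 175.] sz [29. 70.] long dir 2.226 ztop 40.3 col [230. 218.  47.]
px [336. 137.] top xy [568.2 170.4] sz [22. 43.] long dir 2.231 ztop 17.4 col [28. 33. 32.]
px [398. 177.] top xy [678.1 142.8] sz [53.  8.] long dir 1.536 ztop 24.8 col [138.  93.  50.]
px [409. 182.] top xy [676.9 143.6] sz [37.  6.] long dir 1.506 ztop 48.8 col [148.  84.  45.]
px [238. 199.] top xy [460.   51.7] sz [55. 26.] long dir 1.207 ztop 31.2 col [254. 254.  69.]
px [317. 214.] top xy [567.3  66.7] sz [22. 23.] long dir 1.828 ztop 89.2 col [201. 136. 113.]
pocket px [230. 371.] xy [ 529.6 -316.6] sz [213.  73.] ang 5.7 zfloor 9.6
pocket px [255. 305.] xy [ 518.1 -131.8] sz [201.  83.] ang 9.9 zfloor 8.6
```

>>> {"api": "arm_command", "payload": {
  "steps": [
    [-3.7,6.9,-20,0.395],
    [-3.7,6.9,-20,0.395],
    [-3.7,6.9,-20,0.395],
    [-3.7,6.9,-20,0.395],
    [-3.7,6.9,-20,0.395],
    [-3.7,6.9,-26,0.395],
    [-3.7,6.9,-30.3,0.395],
    [-3.7,6.9,-30.3,0.395]
  ]
}}

```text
time: 3.45
position: [463.7, 172.7, 32.3]
tool_rot: [-3.138, 0.0, 2.221]
ft_force: [0.4, 1.1, 0.9]
gripper_width: 0.999
grip_force: 0.0
```

>>> {"api": "arm_command", "payload": {
  "steps": [
    [0,0,0,0],
    [0,0,0,0],
    [0,0,0,0],
    [0,0,0,0],
    [0,0,0,0],
    [0,0,0,0],
    [0,0,4,0],
    [0,0,9,0]
  ],
  "grip": 1
}}

```text
time: 4.45
position: [462.7, 174.6, 123.9]
tool_rot: [-3.139, -0.001, 2.224]
ft_force: [1.4, 0.0, -2.2]
gripper_width: 0.354
grip_force: 60.5
```

>>> {"api": "arm_command", "payload": {
  "steps": [
    [1.8,-30.8,0,1.09],
    [1.8,-30.8,0,1.09],
    [1.8,-30.8,0,1.09],
    [1.8,-30.8,0,1.09],
    [1.8,-30.8,0,1.09],
    [1.8,-30.8,0,1.09],
    [1.8,-30.8,0,1.09],
    [1.8,-30.8,-4,1.09],
    [1.8,-30.8,-7,1.09],
    [1.8,-30.8,-8.4,1.09],
    [1.8,-30.8,-8.5,1.09]
  ]
}}

```text
time: 5.82
position: [482.0, -131.3, 38.6]
tool_rot: [3.141, 0.0, -2.968]
ft_force: [0.6, -0.3, -2.7]
gripper_width: 0.352
grip_force: 62.1
```

>>> {"api": "arm_command", "payload": {
  "steps": [
    [0,0,0,0],
    [0,0,0,0],
    [0,0,0,0],
    [0,0,0,0],
    [0,0,6,0],
    [0,0,12,0],
    [0,5,18,-0.2],
    [0,10,24,-0.4],
    [0,16,29,-0.6],
    [0,22,29,-0.8],
    [0,28,29,-1.0],
    [0,32,29,-1.2]
  ],
  "grip": 0
}}

```text
time: 7.32
position: [482.3, 156.0, 326.9]
tool_rot: [3.141, 0.001, 2.25]
ft_force: [0.5, -0.0, -0.0]
gripper_width: 1.003
grip_force: 0.0
```

>>> {"api": "arm_command", "payload": {
  "steps": [
    [0,4,0,-0.2],
    [0,4,0,-0.2]
  ]
}}

```text
time: 7.58
position: [481.2, 198.4, 326.4]
tool_rot: [3.141, -0.002, 2.061]
ft_force: [0.1, 0.2, -0.0]
gripper_width: 1.0
grip_force: 0.0
```

Run:
```python
from h import *
d=shot('wrist','w3'); d['fish']=1
s=manip.state(); print(s['time'],s['position'],s['tool_rot'],s['q'],s['ft_force'])
things(d)
d=shot('top','top1'); pockets(d); things(d,(440,540,-200,-60),15)
```

```text
7.625 [481.72601666 195.92773237 326.05298223] [-3.14149700e+00 -3.83828891e-04  2.05938603e+00] [ 0.24256813  0.26389987 -0.88344043  1.79044612  0.21851111  1.18977927
 -0.21734447] [-0.08895511 -0.90440244  0.75708642]
px [319.   2.] top xy [425.8 426.7] sz [13.  3.] long dir 0.553 ztop 26.6 col [ 17.  70. 168.]
px [368.  45.] top xy [505.7 406.3] sz [33. 27.] long dir 0.954 ztop 31.4 col [255. 254.  68.]
px [481.  79.] top xy [677.  445.8] sz [ 7. 10.] long dir 2.936 ztop 53.2 col [52. 54. 48.]
px [293.  84.] top xy [447.2 308. ] sz [25. 25.] long dir 2.073 ztop 53.9 col [97. 99. 89.]
px [427.  87.] top xy [602.5 402. ] sz [34. 43.] long dir 2.284 ztop 41.6 col [254. 253.  65.]
px [375. 144.] top xy [577.4 294.3] sz [23. 27.] long dir 1.617 ztop 28.6 col [220. 215. 185.]
px [321. 215.] top xy [567.7 171. ] sz [20. 44.] long dir 2.202 ztop 17.4 col [45. 50. 49.]
px [216. 252.] top xy [459.3  52.7] sz [55. 25.] long dir 1.240 ztop 31.0 col [255. 254.  69.]
px [371. 261.] top xy [677.5 149.2] sz [26.  5.] long dir 1.501 ztop 46.9 col [140.  96.  50.]
px [287. 284.] top xy [567.   68.2] sz [22. 22.] long dir 2.052 ztop 88.9 col [167. 150. 126.]
pocket px [345. 228.] xy [ 487.5 -135.5] sz [98. 53.] ang 10.0 zfloor 4.4
pocket px [399. 223.] xy [ 508.4 -318.2] sz [136.  50.] ang 5.2 zfloor 5.5
px [345. 228.] top xy [ 485.3 -130.1] sz [69. 28.] long dir 0.145 ztop 47.8 col [201. 192.  46.]
```

View pics/w3.png

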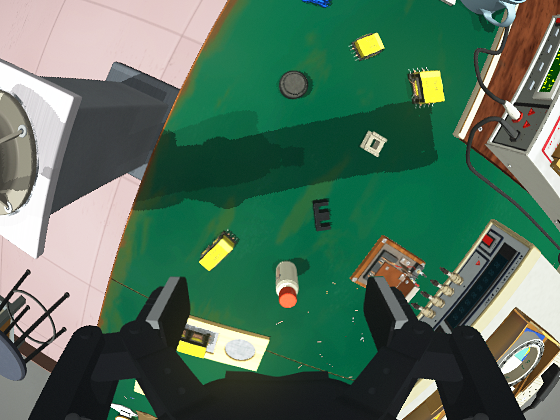

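>>> {"api": "arm_command", "payload": {
  "steps": [
    [-3.5,11.2,-20,0],
    [-3.5,11.2,-20,0],
    [-3.5,11.2,-20,0],
    [-3.5,11.2,-20,0],
    [-3.5,11.2,-20,0],
    [-3.5,11.2,-24,0],
    [-3.5,11.2,-29,0],
    [-3.5,11.2,-29.4,0],
    [-3.5,11.2,-29.4,0]
  ]
}}

```text
time: 8.8
position: [448.9, 306.1, 33.9]
tool_rot: [3.14, 0.0, 2.054]
ft_force: [0.1, 0.7, 1.1]
gripper_width: 1.002
grip_force: 0.0
```

>>> {"api": "arm_command", "payload": {
  "steps": [
    [0,0,0,0],
    [0,0,0,0],
    [0,0,0,0],
    [0,0,0,0],
    [0,0,0,0],
    [0,0,0,0],
    [0,0,4,0],
    [0,0,9,0]
  ],
  "grip": 1
}}

```text
time: 9.8
position: [446.6, 305.9, 122.4]
tool_rot: [-3.139, 0.0, 2.056]
ft_force: [1.1, -0.6, -1.6]
gripper_width: 0.405
grip_force: 60.0
```

>>> {"api": "arm_command", "payload": {
  "steps": [
    [3,-10,4,0.3],
    [12.9,-42.3,4,1.26],
    [12.9,-42.3,4,1.26],
    [12.9,-42.3,4,1.26],
    [12.9,-42.3,4,1.26],
    [12.9,-42.3,4,1.26],
    [12.9,-42.3,4,1.26],
    [12.9,-42.3,4,1.26],
    [12.9,-42.3,4,1.26],
    [12.9,-42.3,4,1.26]
  ]
}}

```text
time: 11.05
position: [576.0, -115.1, 162.2]
tool_rot: [3.141, -0.0, -2.966]
ft_force: [-0.8, 0.0, -0.5]
gripper_width: 0.403
grip_force: 59.9
```

Run:
```python
from h import *
s=manip.state(); print(s['time'],s['position'],s['tool_rot'],s['q'],s['ft_force'])
d=shot('wrist','w4')
```

```text
11.05 [ 575.95974595 -115.05140481  162.18878008] [ 3.14088122e+00 -1.74664252e-04 -2.96582706e+00] [ 0.83933033  0.6738095  -1.04724267  1.80568995  0.66539922  1.06409633
  1.28730986] [-0.77336162  0.02460602 -0.52028369]
```

View pics/w4.png

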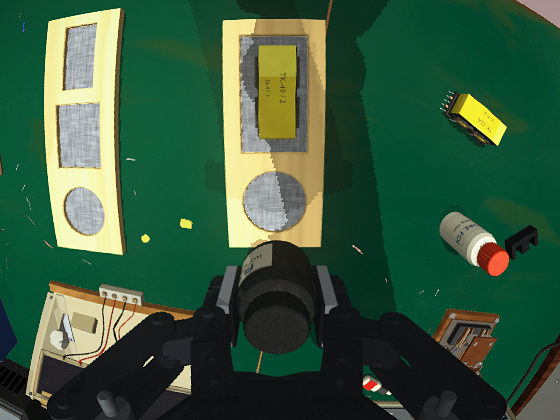

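Run:
```python
from h import *
d=load('w4'); pockets(d); things(d,(430,540,-200,-60),25)
H,S,V=cv2.split(cv2.cvtColor(d['image'],cv2.COLOR_RGB2HSV))
for n,(a,b,c,e) in dict(slot=(62,22,102,92),wide=(56,100,104,170),r3=(60,184,108,240),rl=(238,170,310,234)).items():
    m=np.zeros_like(S); m[b:e,a:c]=((S<55)&(V>60))[b:e,a:c]
    ct=cv2.convexHull(max(cv2.findContours(m,0,2)[0],key=cv2.contourArea))
    r=cv2.minAreaRect(onplane(d,ct[:,0],4)[:,:2].astype(np.float32)); print(n,np.round(r[0],1),np.round(r[1]),r[2])
```

```text
pocket px [ 85. 209.] xy [ 617.6 -306.6] sz [50. 48.] ang 54.7 zfloor 5.7
pocket px [276. 202.] xy [ 575.3 -116.6] sz [54. 54.] ang 54.9 zfloor 5.9
pocket px [ 75. 132.] xy [ 540.8 -314.5] sz [61. 49.] ang 5.9 zfloor 5.7
pocket px [279.  83.] xy [ 482.2 -133.9] sz [99. 55.] ang 10.5 zfloor 5.8
pocket px [80. 51.] xy [ 464.7 -322.5] sz [61. 33.] ang 5.7 zfloor 5.7
board [ 517.5 -127.3  200.8   84.8   10.2] z 10.3
board [ 540.8 -313.2  237.5   85.3    5.9] z 10.3
px [277.  91.] top xy [ 481.8 -131.5] sz [69. 28.] long dir 0.179 ztop 44.2 col [152. 140.  33.]
slot [ 464.7 -322.5] [62. 33.] 5.4828057289123535
wide [ 540.9 -314.5] [61. 50.] 5.532304286956787
r3 [ 617.6 -306.6] [50. 49.] 46.83081817626953
rl [ 575.6 -116.6] [54. 55.] 9.958775520324707
```

>>> {"api": "arm_command", "payload": {
  "steps": [
    [0,0,-5,0],
    [0,0,-10,0],
    [0,0,-12,0],
    [0,0,-12.5,0],
    [0,0,-12.5,0],
    [0,0,-12.5,0]
  ]
}}

```text
time: 11.85
position: [577.6, -116.3, 38.6]
tool_rot: [-3.141, 0.003, -2.967]
ft_force: [0.3, -1.0, -1.1]
gripper_width: 0.407
grip_force: 60.3
```

>>> {"api": "arm_command", "payload": {
  "steps": [
    [0,0,0,0],
    [0,0,0,0],
    [0,0,0,0],
    [0,0,0,0],
    [0,0,5,0],
    [0,0,11,0],
    [0,0,17,-0.1],
    [-2,6,17,-0.3],
    [-4,12,17,-0.5],
    [-6,18,17,-0.7],
    [-8,24,17,-0.9],
    [-9,29,17,-1.1]
  ],
  "grip": 0
}}

```text
time: 13.35
position: [485.4, 174.5, 207.3]
tool_rot: [3.141, 0.001, 2.282]
ft_force: [0.8, -0.2, -0.0]
gripper_width: 0.998
grip_force: 0.0
```

>>> {"api": "arm_command", "payload": {
  "steps": [
    [2,23,-6,-1.3],
    [2,23,-6,-1.3],
    [2,23,-6,-1.3],
    [2,23,-6,-1.3],
    [2,23,-6,-1.3],
    [2,23,-6,-1.3],
    [2,23,-6,-1.3],
    [2,23,-6,-1.3],
    [2,23,-6,-1.3]
  ]
}}

```text
time: 14.48
position: [506.4, 402.7, 147.0]
tool_rot: [3.142, 0.0, 0.991]
ft_force: [0.4, 0.4, 0.5]
gripper_width: 1.002
grip_force: 0.0
```

Run:
```python
from h import *
s=manip.state(); print(s['time'],s['position'],s['tool_rot'],s['q'])
d=shot('wrist','w5'); d['fish']=1; things(d); pockets(shot('top','top2'))
```

```text
14.475 [506.44881056 402.71892763 147.01574111] [3.14159021e+00 9.36612806e-05 9.90939636e-01] [-0.38242092  0.60465069 -0.54270229  1.68985895  0.36905601  0.95084776
 -1.64393468]
px [416.  42.] top xy [677.4 447.6] sz [ 7. 13.] long dir 2.722 ztop 52.7 col [37. 36. 32.]
px [382. 149.] top xy [603.2 404.9] sz [33. 44.] long dir 2.291 ztop 41.0 col [170. 157.  35.]
px [274. 209.] top xy [508.  408.1] sz [33. 26.] long dir 0.939 ztop 30.9 col [227. 212.  39.]
px [164. 237.] top xy [416.1 439.6] sz [35. 26.] long dir 0.218 ztop 30.9 col [ 21.  97. 230.]
px [410. 268.] top xy [578.3 296.1] sz [22. 32.] long dir 1.594 ztop 28.1 col [187. 183. 154.]
px [512. 309.] top xy [676.9 148.1] sz [ 9. 58.] long dir 1.580 ztop 26.4 col [78. 55. 26.]
px [529. 324.] top xy [676.2 145.8] sz [ 7. 40.] long dir 1.589 ztop 48.1 col [96. 53. 27.]
pocket px [345. 228.] xy [ 487.5 -135.7] sz [97. 54.] ang 10.7 zfloor 6.2
```

View pics/w5.png

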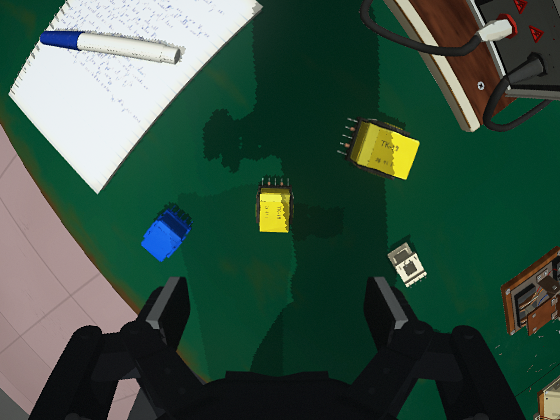

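>>> {"api": "arm_command", "payload": {
  "steps": [
    [0.1,0.4,-6,-0.04],
    [0.1,0.4,-10,-0.04],
    [0.1,0.4,-11.5,-0.04],
    [0.1,0.4,-11.5,-0.04],
    [0.1,0.4,-11.5,-0.04]
  ]
}}

```text
time: 15.2
position: [508.6, 407.7, 33.9]
tool_rot: [3.141, -0.003, 0.947]
ft_force: [0.6, 0.5, 0.0]
gripper_width: 1.0
grip_force: 0.0
```

>>> {"api": "arm_command", "payload": {
  "steps": [
    [0,0,0,0],
    [0,0,0,0],
    [0,0,0,0],
    [0,0,0,0],
    [0,0,0,0],
    [0,0,0,0],
    [0,0,5,0],
    [0,0,11,0],
    [0,0,12,0],
    [0,0,12,0]
  ],
  "grip": 1
}}

```text
time: 16.45
position: [507.7, 406.5, 152.2]
tool_rot: [3.141, -0.0, 0.947]
ft_force: [0.0, -0.6, -1.3]
gripper_width: 0.299
grip_force: 59.5
```

>>> {"api": "arm_command", "payload": {
  "steps": [
    [3.3,-72.1,0,-0.85],
    [3.3,-72.1,0,-0.85],
    [3.3,-72.1,0,-0.85],
    [3.3,-72.1,0,-0.85],
    [3.3,-72.1,0,-0.85],
    [3.3,-72.1,0,-0.85],
    [3.3,-72.1,0,-0.85],
    [3.3,-72.1,0,-0.85],
    [3.3,-72.1,0,-0.85],
    [3.3,-72.1,0,-0.85],
    [3.3,-72.1,0,-0.85],
    [3.3,-72.1,0,-0.85]
  ]
}}

```text
time: 17.95
position: [538.0, -318.4, 149.3]
tool_rot: [-3.141, 0.004, 0.093]
ft_force: [0.6, 0.9, -0.9]
gripper_width: 0.3
grip_force: 59.5
```

>>> {"api": "arm_command", "payload": {
  "steps": [
    [0,0,0,0],
    [0,0,0,0]
  ]
}}

```text
time: 18.2
position: [539.8, -312.8, 150.2]
tool_rot: [-3.139, 0.003, 0.098]
ft_force: [0.2, 0.0, -1.1]
gripper_width: 0.301
grip_force: 59.5
```

>>> {"api": "arm_command", "payload": {
  "steps": [
    [0.1,-0.1,-5,0],
    [0.1,-0.1,-10,0],
    [0.1,-0.1,-11.3,0],
    [0.1,-0.1,-11.4,0],
    [0.1,-0.1,-11.4,0],
    [0.1,-0.1,-11.4,0]
  ]
}}

```text
time: 18.95
position: [542.3, -315.2, 39.0]
tool_rot: [3.141, -0.001, 0.098]
ft_force: [0.2, -0.0, -1.1]
gripper_width: 0.3
grip_force: 59.5
```

>>> {"api": "arm_command", "payload": {
  "steps": [
    [0,0,0,0],
    [0,0,0,0],
    [0,0,0,0],
    [0,0,0,0],
    [0,0,5,0],
    [0,0,11,0],
    [0,0,15,0.1],
    [0,6,15,0.3],
    [0,12,15,0.5],
    [0,18,15,0.7],
    [0,24,15,0.9],
    [0,30,15,1.1]
  ],
  "grip": 0
}}

```text
time: 20.45
position: [541.4, -13.6, 188.3]
tool_rot: [3.141, -0.0, 1.141]
ft_force: [0.7, -0.1, 0.8]
gripper_width: 1.001
grip_force: 0.0
```

>>> {"api": "arm_command", "payload": {
  "steps": [
    [2.7,18.6,0,1.08],
    [2.7,18.6,0,1.08],
    [2.7,18.6,0,1.08],
    [2.7,18.6,0,1.08],
    [2.7,18.6,-6,1.08],
    [2.7,18.6,-6,1.08],
    [2.7,18.6,-6,1.08],
    [2.7,18.6,-6,1.08],
    [2.7,18.6,-6,1.08]
  ]
}}

```text
time: 21.58
position: [569.1, 170.8, 128.9]
tool_rot: [3.14, 0.001, 2.213]
ft_force: [-0.7, -0.9, -0.8]
gripper_width: 1.005
grip_force: 0.0
```

Run:
```python
from h import *
s=manip.state(); print(s['time'],s['position'],s['tool_rot'],s['q'])
d=shot('wrist','w6'); d['fish']=1; things(d,(500,640,-30,340),6)
things(shot('top','top3'),(440,680,-380,-60),15)
```

```text
21.575 [569.10540146 170.8409484  128.93119695] [3.14020728e+00 8.08544924e-04 2.21297052e+00] [ 0.16610889  0.61270869 -0.76191536  1.823179    0.52450606  0.91707215
 -0.19215961]
px [393.  98.] top xy [578.  294.1] sz [23. 28.] long dir 1.603 ztop 28.3 col [255. 255. 255.]
px [275. 218.] top xy [568.2 171.3] sz [21. 43.] long dir 2.205 ztop 17.2 col [45. 52. 51.]
px [201. 328.] top xy [569.6  74.5] sz [15. 27.] long dir 2.637 ztop 88.3 col [238. 234. 211.]
px [340. 200.] top xy [ 578.9 -113.9] sz [18. 23.] long dir 2.380 ztop 61.1 col [59. 58. 54.]
px [400. 212.] top xy [ 544.5 -315.9] sz [23. 31.] long dir 3.132 ztop 38.9 col [187. 181.  44.]
```

View pics/w6.png

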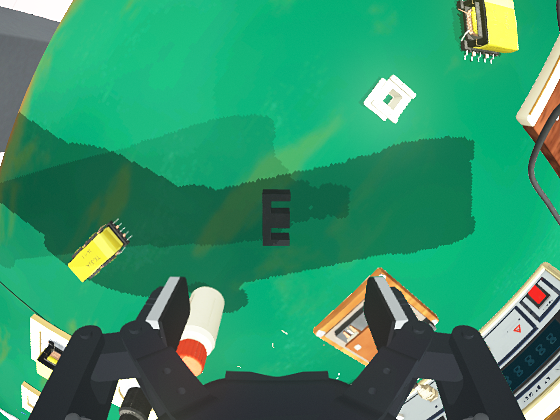

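>>> {"api": "arm_command", "payload": {
  "steps": [
    [-0.1,0,-5,0],
    [-0.1,0,-8.5,0],
    [-0.1,0,-10,0],
    [-0.1,0,-10,0],
    [-0.1,0,-10,0]
  ]
}}

```text
time: 22.3
position: [568.6, 171.3, 29.5]
tool_rot: [3.139, 0.0, 2.215]
ft_force: [0.0, 0.4, 0.7]
gripper_width: 1.0
grip_force: 0.0
```

>>> {"api": "arm_command", "payload": {
  "steps": [
    [0,0,0,0],
    [0,0,0,0],
    [0,0,0,0],
    [0,0,0,0],
    [0,0,0,0],
    [0,0,0,0],
    [0,0,0,0],
    [0,0,5,0],
    [0,0,11,0],
    [0,0,13,0],
    [0,0,13,0]
  ],
  "grip": 1
}}

```text
time: 23.68
position: [568.3, 170.8, 159.2]
tool_rot: [3.139, 0.001, 2.214]
ft_force: [-0.0, -1.6, -1.0]
gripper_width: 0.225
grip_force: 58.9
```

>>> {"api": "arm_command", "payload": {
  "steps": [
    [-10.4,-49.3,0,1.03],
    [-10.4,-49.3,0,1.03],
    [-10.4,-49.3,0,1.03],
    [-10.4,-49.3,0,1.03],
    [-10.4,-49.3,0,1.03],
    [-10.4,-49.3,0,1.03],
    [-10.4,-49.3,0,1.03],
    [-10.4,-49.3,0,1.03],
    [-10.4,-49.3,0,1.03],
    [-10.4,-49.3,0,1.03],
    [-10.4,-49.3,0,1.03],
    [-10.4,-49.3,0,1.03]
  ]
}}

```text
time: 25.18
position: [464.2, -320.5, 158.0]
tool_rot: [3.141, 0.0, -3.035]
ft_force: [-0.2, 0.4, 0.2]
gripper_width: 0.223
grip_force: 58.9
```

Run:
```python
from h import *
s=manip.state(); print(s['time'],s['position'],s['tool_rot'],s['q'])
shot('wrist','w7')
```

```text
25.175 [ 464.20152621 -320.46290608  158.03443365] [ 3.14117593e+00  7.10594012e-06 -3.03539924e+00] [ 1.24371792  0.62457926 -1.01343574  1.86479717  0.62523766  1.01090845
  1.63886115]
```

View pics/w7.png

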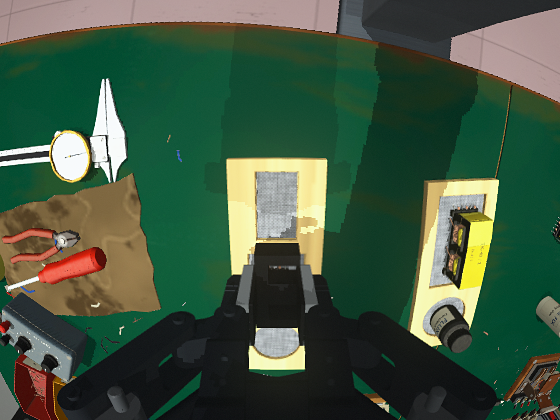

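>>> {"api": "arm_command", "payload": {
  "steps": [
    [0,-0.1,-5,0],
    [0,-0.1,-10,0],
    [0,-0.1,-12,0],
    [0,-0.1,-12.3,0],
    [0,-0.1,-12.3,0],
    [0,-0.1,-12.3,0]
  ]
}}

```text
time: 25.98
position: [464.7, -323.9, 36.8]
tool_rot: [-3.14, 0.002, -3.039]
ft_force: [-0.3, 0.7, -1.3]
gripper_width: 0.223
grip_force: 59.0
```

>>> {"api": "arm_command", "payload": {
  "steps": [
    [0,0,0,0],
    [0,0,0,0],
    [0,0,0,0],
    [0,0,0,0],
    [0,0,5,0],
    [0,0,11,0],
    [0,0,16,-0.1],
    [2,6,18,-0.3],
    [4,12,18,-0.5],
    [6,18,18,-0.7],
    [8,24,18,-0.9],
    [9,29,18,-1.1]
  ],
  "grip": 0
}}

```text
time: 27.48
position: [553.9, -32.7, 215.2]
tool_rot: [3.141, 0.0, 2.217]
ft_force: [0.7, -0.3, -0.2]
gripper_width: 0.999
grip_force: 0.0
```

>>> {"api": "arm_command", "payload": {
  "steps": [
    [1.3,10.0,0,0],
    [1.3,10.0,0,0],
    [1.3,10.0,-4,0],
    [1.3,10.0,-4,0],
    [1.3,10.0,-4,0],
    [1.3,10.0,-4,0]
  ]
}}

```text
time: 28.22
position: [567.2, 64.9, 176.4]
tool_rot: [3.14, 0.001, 2.222]
ft_force: [-0.4, -0.6, 0.0]
gripper_width: 1.003
grip_force: 0.0
```

Run:
```python
from h import *
s=manip.state(); print(s['time'],s['position'],s['tool_rot'],s['q'])
d=shot('wrist','w8'); d['fish']=1; things(d,(500,640,20,120),6)
```

```text
28.225 [567.22502327  64.90593624 176.41001669] [3.13993345e+00 1.06170956e-03 2.22192496e+00] [ 0.41484703  0.53279321 -0.84136394  1.84290284  0.47494763  0.97766114
  0.01999352]
px [278. 214.] top xy [567.3  67.2] sz [23. 24.] long dir 2.220 ztop 89.2 col [215. 116. 102.]
```

Bottle at (567.3, 67.2); descend 120 mm to TCP z ≈ 56.

>>> {"api": "arm_command", "payload": {
  "steps": [
    [0,0.2,-4,0],
    [0,0.2,-8,0],
    [0,0.2,-11,0],
    [0,0.2,-12,0],
    [0,0.2,-12,0],
    [0,0.2,-12,0]
  ]
}}

```text
time: 29.02
position: [567.5, 67.6, 56.6]
tool_rot: [3.139, 0.001, 2.223]
ft_force: [0.8, 1.3, 0.1]
gripper_width: 0.999
grip_force: 0.0
```

>>> {"api": "arm_command", "payload": {
  "steps": [
    [0,0,0,0],
    [0,0,0,0],
    [0,0,0,0],
    [0,0,0,0],
    [0,0,0,0],
    [0,0,0,0],
    [0,0,5,0],
    [0,0,10,0],
    [0,0,12,0],
    [0,0,12,0]
  ],
  "grip": 1
}}

```text
time: 30.28
position: [566.9, 67.3, 175.7]
tool_rot: [3.14, 0.001, 2.223]
ft_force: [-0.4, 0.1, -1.6]
gripper_width: 0.358
grip_force: 59.8
```

>>> {"api": "arm_command", "payload": {
  "steps": [
    [5.0,-37.3,0,1.02],
    [5.0,-37.3,0,1.02],
    [5.0,-37.3,0,1.02],
    [5.0,-37.3,0,1.02],
    [5.0,-37.3,0,1.02],
    [5.0,-37.3,0,1.02],
    [5.0,-37.3,0,1.02],
    [5.0,-37.3,0,1.02],
    [5.0,-37.3,0,1.02],
    [5.0,-37.3,0,1.02]
  ]
}}

```text
time: 31.52
position: [616.6, -303.8, 175.0]
tool_rot: [3.141, -0.0, -3.037]
ft_force: [-0.6, -0.3, -0.9]
gripper_width: 0.363
grip_force: 59.8
```

>>> {"api": "arm_command", "payload": {
  "steps": [
    [0,-0.1,-5,0],
    [0,-0.1,-9,0],
    [0,-0.1,-11,0],
    [0,-0.1,-11.4,0],
    [0,-0.1,-11.5,0],
    [0,-0.1,-11.5,0]
  ]
}}

```text
time: 32.28
position: [617.4, -306.8, 61.7]
tool_rot: [-3.141, 0.002, -3.04]
ft_force: [0.6, 0.7, -0.1]
gripper_width: 0.359
grip_force: 59.8
```

>>> {"api": "arm_command", "payload": {
  "steps": [
    [0,0,0,0],
    [0,0,0,0],
    [0,0,0,0],
    [0,0,0,0],
    [0,0,4,0],
    [0,0,9,0],
    [0,0,14,0],
    [0,0,20,0],
    [0,5,22,0],
    [0,10,22,0],
    [2,15,22,0],
    [2,15,22,0]
  ],
  "grip": 0
}}

```text
time: 33.78
position: [637.2, -150.1, 281.2]
tool_rot: [3.14, 0.002, -3.031]
ft_force: [0.4, 0.5, 0.7]
gripper_width: 0.996
grip_force: 0.0
```

Run:
```python
from h import *
s=manip.state(); print(s['time'],s['position'],s['tool_rot'],s['ft_force'])
d=shot('wrist','w9'); d['fish']=1; things(d,(430,680,-400,-60),12.5)
P=zpts(d); m=(P[...,2]<25)&(d['image'].max(2)<75)&(abs(P[...,0]-464)<35)&(abs(P[...,1]+322)<25)
ct=cv2.convexHull(np.argwhere(m)[:,::-1].astype(np.int32)); print('E',cv2.minAreaRect(onplane(d,ct[:,0],19)[:,:2].astype(np.float32)),np.median(P[m][:,2]))
shot('scene','scene9')
```

```text
33.775 [ 637.2251879  -150.06221834  281.15604281] [ 3.13957813e+00  1.90515181e-03 -3.03092612e+00] [0.3763865  0.54690379 0.73475801]
px [148.  28.] top xy [ 466.5 -321.6] sz [43. 22.] long dir 0.131 ztop 21.4 col [39. 41. 36.]
px [308.  47.] top xy [ 482.9 -131.3] sz [70. 29.] long dir 0.167 ztop 44.3 col [195. 180.  39.]
px [147.  88.] top xy [ 541.4 -312. ] sz [32. 27.] long dir 0.078 ztop 35.1 col [249. 246.  55.]
px [311. 130.] top xy [ 575.8 -116.7] sz [26. 26.] long dir 1.024 ztop 58.1 col [52. 49. 40.]
px [141. 155.] top xy [ 618.7 -304.2] sz [22. 24.] long dir 1.623 ztop 93.2 col [150. 107.  86.]
E ((466.6127014160156, -321.28973388671875), (45.0990104675293, 25.01996421813965), 7.3014235496521) 19.405809106655738
```

View pics/w9.png

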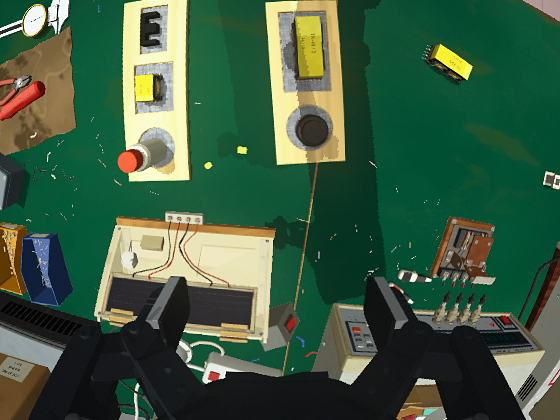

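View pics/scene9.png

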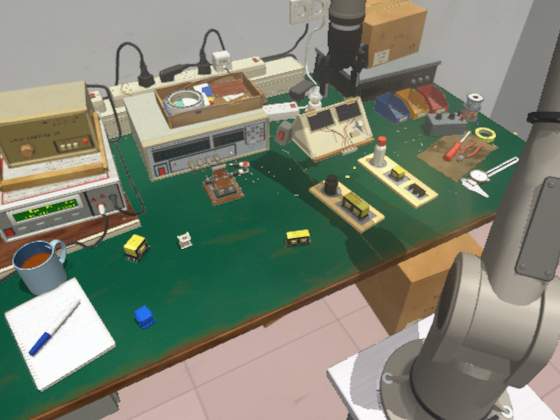

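The pictures show all five things in their pockets within 3 mm of centre, with top heights as expected. The middle transformer and coil former are undisturbed.

```bash
python3 -c "
from cell import order
print(order.sign_off())"
```

```text
the job is handed in; nothing more can be done
None
```

Both kits are made up and the job is handed in at about 34 s of the 128 s allowed; the last camera check put all five parts within about 3 mm of their pocket centres, but sign-off returned no verdict.

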